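Put the sockets back on the strip in order of size

ROBOT

A 7-joint arm with a two-finger parallel gripper is mounted at the origin on the work surface. World frame = base frame: x ahead of the robot, y to its left, z up, the work surface at z = 0. Lengths are in m, angles in degrees, forces in N, time in s.
With the tool pointing down it reaches from about 0.4 to 0.85 m from the base axis. Payload 4.4 kg.
Tool frame: the origin (TCP) lies midway between the tips of the shut fingers; the grasp point (between the pads) lies env.grip_point_offset behind it (env.grip_point_offset is the distance from the TCP to the grasp point, in m); x points along the fingers, y is the direction in which the jaws open and shut, and the axes are right-handed (so a half turn about x gives the same grasp; the last joint's range is limited). The gripper opens to 94 mm and grips with 3 to 60 N. Pads are 16 mm wide; open, the fingers measure 119 mm over their backs; the gripper's body (75 mm by 177 mm) begins 78 mm behind the grasp point.
Start: joints at [-76.536, 36.005, 2.206, 86.941, -1.547, 57.084, -1.146], TCP at [0.193, 0.621, 0.205] pointing down, gripper open.
Joint ranges: [-175.42, 175.42], [-21.48, 121.26], [-71.46, 75.88], [10.55, 141.38], [-63.04, 243.04], [13.31, 113.54], [-168.57, 168.57]. Speed limits (degrees/s): [147.25, 147.25, 180, 180, 180, 180, 180].

INTERFACE

Orientations are given as a 3x3 rotation matrix whose columns are the frame's x, y, z axes.
In Python, from plant import monitor, cams, env gives the robot as it stands. The module is installed in compiled form; this text tells all that it offers.
- The arm moves only by the shell command python3 -m creep 'ROWS' [OPENING] [FORCE]. ROWS is JSON, a list of rows, each a list of 4 numbers: the shift along the tool's x, y, z in mm, then the turn about the tool's x in degrees. In form: [[dx, dy, dz, roll], ...]. A call has exactly 10 rows; each row shifts and turns the commanded pose from where the row before left it, along the tool's axes as they then stand; what a row does not reach is not made up. A row lasts 1/8 s, in which the tool goes at most 62.5 mm and 10.7 degrees, less where a joint would pass 70% of its speed; a pose out of reach is approached as far as the arm can. A call is refused whole if a number of a shift passes 62.5 or a number of a turn 10.7, either way. A call with a gripper value outside its range is refused whole. OPENING is the opening in per cent of the stroke, from 0 (shut) to 100 (fully open), set as the call begins (- or left out, the last holds). The fingers move at their own pace and stop on an object; FORCE is the grip in N (left out, the last holds). Time passes only in rows, so rows that do not move let the fingers close, or fill a call up. It gives the time, the measured TCP pose, the force and the opening at its end, in the units of the state.
- monitor.state(): the state, without advancing time (a new reading comes with each control period).
- cams.camera(name): name is "side" or "top"; returns the picture (384x512x3 uint8, red, green, blue); there is no depth.
- cams.get_calibration(name): a dict with "fovy" (degrees; the focal length in pixels is half the picture's height over the tangent of half this angle, whatever the lens; pixels are square), "cx", "cy" (the principal point, pixels), "rvec" (rotation vector, rad) and "tvec" (3), from world to camera coordinates, as OpenCV has them. Camera axes: x right, y down, z forward; pixel columns grow to the right and rows downward; lengths in m; the calibration is good to about 2 mm. A picture is of the moment at which its call begins. get_calibration takes no time and is no camera call.
- env.hand_in(): hands the job in, once; it reports no verdict.
The state is a dict: "time_s": time; "joint_pos": joint angles; "qvel": joint speeds; "joint_torque": joint torques, N m; "position": TCP position; "ee_rot": TCP orientation; "contact_force": force on the tool from outside, world axes, zero at the start; "moment": the same for the moment, N m; "gripper_width": finger opening in m.
Only numpy, scipy, OpenCV 4.12 (cv2) and the standard library are available. Lean on these libraries where they do the work, as an engineer would, in place of code of your own. Each camera call takes 0.05 s, during which the arm holds its last target.

TASK

Tidy the four chrome sockets onto the black strip, one on each blue mark in order of size: the smallest on the mark next to the red end block, then ever larger, the largest on the mark at the grey end. Stand each upright, mouth up and centred on its mark, and do not tip any socket over on the way.

Things in the scene. Friction and masses are not known exactly. Their poses are not given: they have to be found in the camera images.
- socket_a_centre (a point): Loose chromed hexagon socket, the smallest of four: an upright cylinder 28 mm in diameter and 48 mm tall, hexagonal mouth up, flat foot, standing on the bench. This point is its centre, half-way up (24 mm above its foot); z is its axis, up.
- socket_b_centre (a point): Loose chromed hexagon socket, the second smallest of four: an upright cylinder 36 mm in diameter and 54 mm tall, hexagonal mouth up, flat foot, standing on the bench. This point is its centre, half-way up (27 mm above its foot); z is its axis, up.
- socket_c_centre (a point): Loose chromed hexagon socket, the second largest of four: an upright cylinder 44 mm in diameter and 60 mm tall, hexagonal mouth up, flat foot, standing on the bench. This point is its centre, half-way up (30 mm above its foot); z is its axis, up.
- socket_d_centre (a point): Loose chromed hexagon socket, the largest of four: an upright cylinder 52 mm in diameter and 66 mm tall, hexagonal mouth up, flat foot, standing on the bench. This point is its centre, half-way up (33 mm above its foot); z is its axis, up.
- mark1: First mark from the strip's left end as seen from the robot (+y end): flat painted disc, blue with a white rim, 60 mm in diameter, on a fixed black strip (78 x 410 mm, 4 mm thick). All four marks look alike, 80 mm apart in a straight row. Origin: centre of the mark, on the strip's top face (about 4 mm above the bench); y runs along the row towards its left end, x across it, away from the robot. Seen only, no raised edge.
- mark2: Second mark from the left: flat painted disc, blue with a white rim, 60 mm in diameter, on a fixed black strip (78 x 410 mm, 4 mm thick). All four marks look alike, 80 mm apart in a straight row. Origin: centre of the mark, on the strip's top face (about 4 mm above the bench); y runs along the row towards its left end, x across it, away from the robot. Seen only, no raised edge.
- mark3: Third mark from the left: flat painted disc, blue with a white rim, 60 mm in diameter, on a fixed black strip (78 x 410 mm, 4 mm thick). All four marks look alike, 80 mm apart in a straight row. Origin: centre of the mark, on the strip's top face (about 4 mm above the bench); y runs along the row towards its left end, x across it, away from the robot. Seen only, no raised edge.
- mark4: Fourth mark from the left, at the strip's right end (-y end): flat painted disc, blue with a white rim, 60 mm in diameter, on a fixed black strip (78 x 410 mm, 4 mm thick). All four marks look alike, 80 mm apart in a straight row. Origin: centre of the mark, on the strip's top face (about 4 mm above the bench); y runs along the row towards its left end, x across it, away from the robot. Seen only, no raised edge.
- red_end: Red end block fixed across one end of the black strip, 76 x 24 mm, 12 mm high, 70 mm beyond the nearest mark; it may be at the left or the right end (a grey block of the same size is at the other end). Origin: centre of its underside, on the strip's top.
Things that resemble listed ones, but are neither listed nor needed, are in the scene too. Leave any green look-alike of the part that bears socket_b_centre alone.

How it is judged:
By the outcome, as a careful person would: the job done as asked, in the order asked, and still so for the second after the job is handed in, with the robot touching nothing.
It also fails if it takes over 102 s, if anything falls off the work surface, if the arm or the gripper's body presses on something with over 40 N, if the wrist force passes 120 N, or if a joint passes its speed limit or range.

## Working session

There is one attempt and no reset: what is moved stays moved. The work goes in short steps, Python scripts to look and compute and a shell command to move; the robot and the scene stay as the last step left them, time stands still between calls to the robot, and variables do not carry over. Pictures are saved under pics/ and viewed, and the job is handed in when it is done.

```bash
mkdir -p pics; ls
python3 - <<'E'
from plant import monitor,cams,env
import cv2
s=monitor.state();print(s, env.grip_point_offset)
for n in("side","top"):
    print(n,cams.get_calibration(n));cv2.imwrite(f"pics/{n}0.png",cams.camera(n)[:,:,::-1])
E
```

```text
pics
{'time_s': 0.0, 'joint_pos': array([-76.53412942,  36.0565589 ,   2.20187597,  86.99432261,
        -1.54627098,  57.08502784,  -1.14542198]), 'qvel': array([-0.01461886,  0.04327876,  0.02817821,  0.0850499 ,  0.01459511,
        0.00766354,  0.00673517]), 'joint_torque': array([-2.55221667e-04, -5.49709368e+01,  1.14324231e+00, -1.86629373e+01,
       -5.22683293e-02,  2.37819756e-02,  1.74044285e-04]), 'position': array([0.19237291, 0.62018938, 0.20458994]), 'ee_rot': array([[-5.25208414e-04,  2.96281979e-01,  9.55100368e-01],
       [-1.77850255e-03,  9.55098713e-01, -2.96282443e-01],
       [-9.99998281e-01, -1.85425848e-03,  2.53123754e-05]]), 'contact_force': array([ 0.17627508, -0.19225009,  0.27781147]), 'moment': array([-0.00893016,  0.01679902, -0.01900507]), 'gripper_width': 0.09401253307418853} 0.0188
side {'fovy': 43.55352345339153, 'cx': 255.89888929853254, 'cy': 192.96999312196047, 'rvec': array([ 0.87083413, -2.54334263,  1.04612112]), 'tvec': array([0.40955379, 0.28058264, 0.65427645])}
top {'fovy': 45.23147726412066, 'cx': 253.8124722805934, 'cy': 189.31518569328304, 'rvec': array([ 2.1108375 , -2.12871813,  0.2147444 ]), 'tvec': array([-0.01920045,  0.53692603,  0.94186863])}
```

View pics/top0.png

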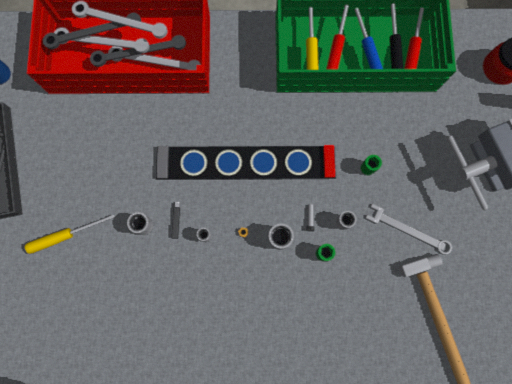

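View pics/side0.png

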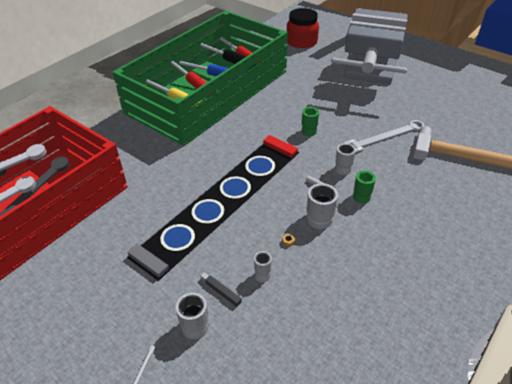

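The top view shows sockets at about (138,223), (203,234), (281,236) and (348,219). The strip runs from (162,162), its grey end, to (330,162), its red end. Now I'll measure them.

```bash
cat > h.py <<'E'
import numpy as np,cv2
from plant import monitor,cams,env
def cal(n):
    c=cams.get_calibration(n);f=192/np.tan(np.radians(c["fovy"]/2))
    K=np.array([[f,0,c["cx"]],[0,f,c["cy"]],[0,0,1]]);return K,cv2.Rodrigues(c["rvec"])[0],c["tvec"],c["rvec"]
def ray(n,uv,z):
    K,R,t,_=cal(n);o=-R.T@t;d=R.T@np.linalg.inv(K)@np.array([uv[0],uv[1],1.]);return o+d*(z-o[2])/d[2]
def proj(n,P):
    K,R,t,r=cal(n);return cv2.projectPoints(np.array(P,float).reshape(-1,3),r,t,K,None)[0][:,0]
E
python3 - <<'E'
from h import *
for n in("top","side"):
    im=cv2.imread(f"pics/{n}0.png");hsv=cv2.cvtColor(im,cv2.COLOR_BGR2HSV)
    m=cv2.inRange(hsv,(100,140,60),(125,255,255))
    for c in cv2.findContours(m,0,1)[0]:
        if 150<cv2.contourArea(c)<1500:
            e=cv2.fitEllipse(c);print(n,"blue",np.round(e[0],1),np.round(e[1],1),np.round(ray(n,e[0],.004),4))
    m=cv2.inRange(hsv,(0,180,60),(5,255,255))
    for c in cv2.findContours(m,0,1)[0]:
        if 100<cv2.contourArea(c)<1000:
            e=cv2.minAreaRect(c);print(n,"red",np.round(e[0],1),np.round(ray(n,e[0],.016),4))
for n,l in(("top",[(138,223),(203,234),(281,236),(348,219)]),("side",[(192,315),(262,266),(321,205),(345,158)])):
    im=cv2.imread(f"pics/{n}0.png")
    for p in l:print(n,p,np.round(ray(n,p,.05),3))
    t=[cv2.resize(im[p[1]-28:p[1]+28,p[0]-28:p[0]+28],(392,296) if 0 else (290,290),interpolation=cv2.INTER_CUBIC) for p in l]
    cv2.imwrite(f"pics/{n}crop.png",np.vstack([np.hstack(t[:2]),np.hstack(t[2:])]))
E
```

```text
top blue [263.2 161.9] [18.5 19.2] [ 0.6107 -0.0461  0.004 ]
top blue [228.2 162. ] [18.3 19.2] [0.6111 0.0342 0.004 ]
top blue [193.3 162.1] [18.2 19.5] [0.6113 0.1142 0.004 ]
top blue [297.9 161.7] [18.5 19.1] [ 0.6105 -0.1258  0.004 ]
top blue [371.4  53.2] [11.6 39.7] [ 0.8792 -0.3106  0.004 ]
top red [328.7 161. ] [ 0.6083 -0.1946  0.016 ]
top red [496.1  66.4] [ 0.8368 -0.6013  0.016 ]
top red [413.2  52.2] [ 0.8748 -0.4072  0.016 ]
top red [335.8  51.5] [ 0.8777 -0.2224  0.016 ]
side blue [177.1 236.8] [18.8 25.9] [0.6098 0.1129 0.004 ]
side blue [207.3 210.5] [17.1 24.1] [0.6099 0.0327 0.004 ]
side blue [234.7 186.7] [15.2 22.9] [ 0.61   -0.0479  0.004 ]
side blue [259.8 165.2] [13.9 21.6] [ 0.6097 -0.128   0.004 ]
side blue [497.   28.7] [34.8 58.9] [ 0.425  -1.0209  0.004 ]
side red [  9.3 200.4] [0.9162 0.2491 0.016 ]
side red [ 16.7 168. ] [0.9867 0.1884 0.016 ]
side red [280.1 145.8] [ 0.6049 -0.192   0.016 ]
side red [194.8  79.2] [ 0.9271 -0.2732  0.016 ]
side red [302.5  34. ] [ 0.846  -0.6325  0.016 ]
top (138, 223) [0.466 0.224 0.05 ]
top (203, 234) [0.441 0.085 0.05 ]
top (281, 236) [ 0.436 -0.081  0.05 ]
top (348, 219) [ 0.471 -0.225  0.05 ]
side (192, 315) [0.458 0.228 0.05 ]
side (262, 266) [0.431 0.098 0.05 ]
side (321, 205) [ 0.428 -0.07   0.05 ]
side (345, 158) [ 0.459 -0.205  0.05 ]
```

View pics/topcrop.png

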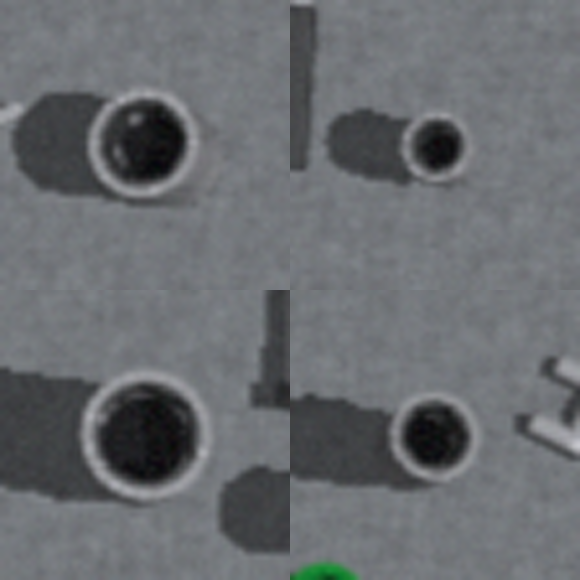

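View pics/sidecrop.png

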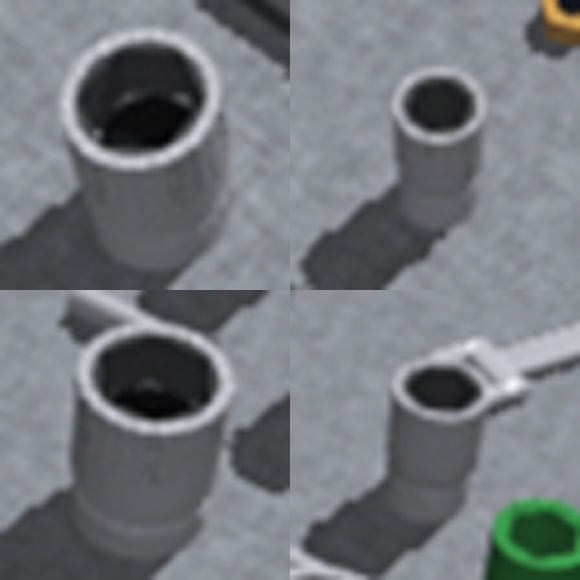

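```bash
cat >> h.py <<'E'
def rim(n,im,p,hw=24,thr=None):
    x0,y0=int(p[0])-hw,int(p[1])-hw
    g=cv2.cvtColor(im[y0:y0+2*hw,x0:x0+2*hw],cv2.COLOR_BGR2GRAY)
    s=8;g=cv2.resize(g,None,fx=s,fy=s,interpolation=cv2.INTER_CUBIC)
    m=(g>(thr or 145)).astype(np.uint8)
    best=None
    for c in cv2.findContours(m,0,1)[0]:
        if cv2.contourArea(c)>s*s*60 and cv2.pointPolygonTest(c,(hw*s,hw*s),False)>=-s*6:
            e=cv2.fitEllipse(cv2.convexHull(c));
            if best is None or cv2.contourArea(c)>best[2]: best=((np.array(e[0])+.5)/s-.5+[x0,y0],np.array(e[1])/s,cv2.contourArea(c))
    return best
E
python3 - <<'E'
from h import *
L={"top":dict(c=(138,223),a=(203,234),d=(281,236),b=(348,219)),"side":dict(c=(192,306),a=(262,260),d=(321,194),b=(345,150))}
H=dict(a=.048,b=.054,c=.06,d=.066)
for n in L:
    im=cv2.imread(f"pics/{n}0.png")
    for k in "abcd":
        for t in(135,150):
            r=rim(n,im,L[n][k],thr=t)
            if r:
                P=ray(n,r[0],H[k]);K,R,tt,_=cal(n);z=(R@P+tt)[2]
                print(n,k,t,np.round(r[0],1),np.round(P,4),"diam mm",np.round(r[1].max()*z/K[0,0]*1e3,1))
print(np.round(proj("top",[[.193,.621,.2]]),0))
E
```

```text
top c 135 [137.4 221.9] [0.4671 0.2227 0.06  ] diam mm 45.0
top d 135 [281.1 235.4] [ 0.4356 -0.0798  0.066 ] diam mm 52.9Traceback (most recent call last):
  File "<stdin>", line 8, in <module>
  File "h.py", line 18, in rim
    e=cv2.fitEllipse(cv2.convexHull(c));
cv2.error: OpenCV(4.12.0) /io/opencv/modules/imgproc/src/shapedescr.cpp:361: error: (-201:Incorrect size of input array) There should be at least 5 points to fit the ellipse in function 'fitEllipseNoDirect'
```

```bash
sed -i 's/s\*s\*60 and/s*s*25 and len(cv2.convexHull(c))>5 and/' h.py
python3 - <<'E'
from h import *
L={"top":dict(c=(138,223),a=(203,234),d=(281,236),b=(348,219)),"side":dict(c=(192,306),a=(262,260),d=(321,194),b=(345,150))}
H=dict(a=.048,b=.054,c=.06,d=.066)
for n in L:
    im=cv2.imread(f"pics/{n}0.png")
    for k in "abcd":
        for t in(130,138,146,155,165):
            r=rim(n,im,L[n][k],thr=t,hw=18 if k in 'ab' else 24)
            if r:
                P=ray(n,r[0],H[k]);K,R,tt,_=cal(n);z=(R@P+tt)[2]
                print(n,k,t,np.round(r[0],1),np.round(P,4),"diam mm",np.round(r[1].max()*z/K[0,0]*1e3,1))
E
```

```text
top b 130 [347.8 218.6] [ 0.4714 -0.2236  0.054 ] diam mm 38.7
top b 138 [347.8 218.6] [ 0.4712 -0.2235  0.054 ] diam mm 37.0
top c 130 [137.5 221.8] [0.4673 0.2226 0.06  ] diam mm 45.6
top c 138 [137.4 221.9] [0.4671 0.2228 0.06  ] diam mm 44.6
top d 130 [281.2 235.3] [ 0.4358 -0.0799  0.066 ] diam mm 53.8
top d 138 [281.1 235.4] [ 0.4356 -0.0797  0.066 ] diam mm 52.5
top d 146 [280.9 235.4] [ 0.4355 -0.0795  0.066 ] diam mm 51.3
side a 146 [266.3 253. ] [0.4416 0.0722 0.048 ] diam mm 47.1
side a 155 [262.4 257.3] [0.4413 0.0829 0.048 ] diam mm 29.5
side a 165 [262.4 257.3] [0.4413 0.0828 0.048 ] diam mm 28.6
side b 130 [360.5 160. ] [ 0.4309 -0.2132  0.054 ] diam mm 43.5
side b 138 [360.3 160.3] [ 0.4308 -0.2123  0.054 ] diam mm 40.9
side b 146 [344.5 149.5] [ 0.4713 -0.2218  0.054 ] diam mm 92.8
side b 155 [351.2 146. ] [ 0.4664 -0.2393  0.054 ] diam mm 60.1
side b 165 [351.3 146.1] [ 0.466  -0.2391  0.054 ] diam mm 57.6
side c 146 [188.3 298.8] [0.4755 0.216  0.06  ] diam mm 66.3
side c 155 [190.6 305.1] [0.4656 0.2217 0.06  ] diam mm 46.5
side c 165 [190.6 305.3] [0.4654 0.2219 0.06  ] diam mm 45.5
side d 130 [301.9 193. ] [ 0.4637 -0.0604  0.066 ] diam mm 166.8
side d 138 [301.9 192.9] [ 0.4637 -0.0605  0.066 ] diam mm 165.8
side d 146 [318.2 188.6] [ 0.4469 -0.0871  0.066 ] diam mm 93.6
side d 155 [319.1 189.4] [ 0.4446 -0.0863  0.066 ] diam mm 72.2
side d 165 [319.  189.7] [ 0.4444 -0.0856  0.066 ] diam mm 70.6
```

Red is at the -y end, so a goes on mark4, b on mark3, c on mark2 and d on mark1. The side and top views agree to about 2 mm. The 80 mm spacing and the socket diameters also check out. First I move over socket c, then turn.

```bash
python3 -m creep '[[0,-30,38,0],[0,-30,38,0],[0,-30,38,0],[0,-30,38,0],[0,-30,38,0],[0,-30,38,0],[0,-30,38,0],[0,-30,38,0],[0,-30,38,0],[0,-29,38,0]]' 100 25; python3 -m creep '[[0,0,0,10.4],[0,0,0,10.4],[0,0,0,10.4],[0,0,0,10.4],[0,0,0,10.4],[0,0,0,10.4],[0,0,0,10.4],[0,0,0,0],[0,0,0,0],[0,0,0,0]]'
```

```text
time_s: 1.35
position: [0.4674, 0.2212, 0.2053]
ee_rot: [[-0.0, 0.296, 0.955], [-0.0, 0.955, -0.296], [-1.0, -0.0, -0.0]]
contact_force: [0.5, -0.4, -0.6]
gripper_width: 0.094
time_s: 2.6
position: [0.4668, 0.2226, 0.2055]
ee_rot: [[-0.0, 1.0, 0.001], [0.0, 0.001, -1.0], [-1.0, -0.0, -0.0]]
contact_force: [0.5, 0.5, 0.1]
gripper_width: 0.0936
```

```bash
python3 -m creep '[[35,0,0,0],[35,0,0,0],[35,0,0,0],[35,0,0,0],[20,0,0,0],[12,0,0,0],[8,0,0,0],[4,0,0,0],[0,0,0,0],[0,0,0,0]]'; python3 -m creep '[[0,0,0,0],[0,0,0,0],[0,0,0,0],[0,0,0,0],[0,0,0,0],[0,0,0,0],[0,0,0,0],[0,0,0,0],[0,0,0,0],[0,0,0,0]]' 0 25;python3 -m creep '[[2,0,0,0],[-2,0,0,0],[-5,0,0,0],[-10,0,0,0],[-10,0,0,0],[-10,0,0,0],[-10,0,0,0],[-10,0,0,0],[-3,0,0,0],[0,0,0,0]]'
```

```text
time_s: 3.85
position: [0.4673, 0.2229, 0.022]
ee_rot: [[0.001, 1.0, -0.0], [0.0, -0.0, -1.0], [-1.0, 0.001, -0.0]]
contact_force: [0.4, -0.0, -0.1]
gripper_width: 0.0941
time_s: 5.1
position: [0.4661, 0.2226, 0.0214]
ee_rot: [[-0.001, 1.0, -0.0], [-0.0, -0.0, -1.0], [-1.0, -0.001, 0.0]]
contact_force: [-4.3, -0.6, 3.6]
gripper_width: 0.044
time_s: 6.35
position: [0.4669, 0.2228, 0.0796]
ee_rot: [[0.0, 1.0, -0.0], [0.0, -0.0, -1.0], [-1.0, 0.0, -0.0]]
contact_force: [-0.3, 0.6, -1.4]
gripper_width: 0.0436
```

Run:
```python
from h import *
for n in("side","top"): cv2.imwrite(f"pics/{n}1.png",cams.camera(n)[:,:,::-1])
a=cv2.imread("pics/side1.png");b=cv2.imread("pics/top1.png")
cv2.imwrite("pics/b1.png",cv2.resize(np.hstack([a,b]),(800,300)))
```

```text
(no output)
```

View pics/b1.png

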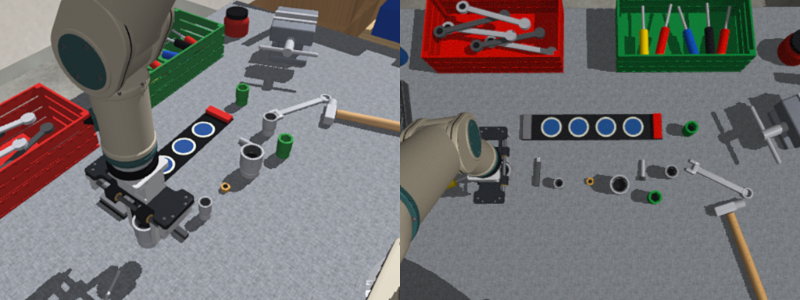

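View pics/side1.png

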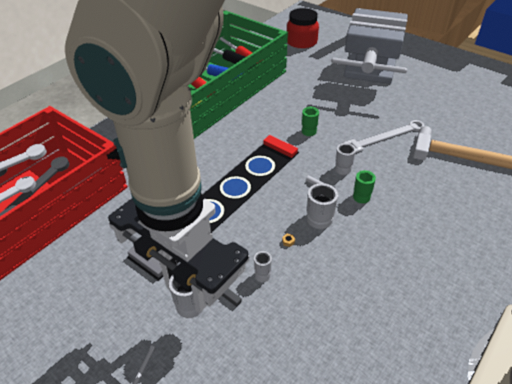

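```bash
python3 -m creep '[[0,8,10,0],[0,16,21,0],[0,16,21,0],[0,16,21,0],[0,16,21,0],[0,16,21,0],[0,16,21,0],[0,16,21,0],[0,16,21,0],[0,8,11,0]]'; python3 -m creep '[[0,0,0,0],[10,0,0,0],[10,0,0,0],[10,0,0,0],[10,0,0,0],[6,0,0,0],[4,0,0,0],[0,0,0,0],[0,0,0,0],[0,0,0,0]]'
```

```text
time_s: 7.7
position: [0.6115, 0.0306, 0.0791]
ee_rot: [[0.0, 1.0, -0.003], [-0.001, -0.003, -1.0], [-1.0, 0.0, 0.001]]
contact_force: [-0.8, -0.1, -2.3]
gripper_width: 0.0436
time_s: 8.95
position: [0.6111, 0.0336, 0.0298]
ee_rot: [[0.001, 1.0, -0.001], [0.0, -0.001, -1.0], [-1.0, 0.001, -0.0]]
contact_force: [0.2, -0.2, -3.2]
gripper_width: 0.0436
```

```bash
python3 -m creep '[[1,0,0,0],[1,0,0,0],[1,0,0,0],[1,0,0,0],[0.5,0,0,0],[0,0,0,0],[0,0,0,0],[0,0,0,0],[0,0,0,0],[0,0,0,0]]'
python3 - <<'E'
from h import *
for i in range(1):
    s=monitor.state();print(s["position"],s["contact_force"])
cv2.imwrite("pics/side2.png",cams.camera("side")[:,:,::-1])
E
```

```text
time_s: 10.2
position: [0.6108, 0.0336, 0.0254]
ee_rot: [[0.0, 1.0, -0.001], [0.0, -0.001, -1.0], [-1.0, 0.0, -0.0]]
contact_force: [-3.0, -0.2, 4.9]
gripper_width: 0.0438
[0.61075565 0.03358378 0.02536724] [-3.00701229 -0.23605994  4.89842174]
```

View pics/side2.png

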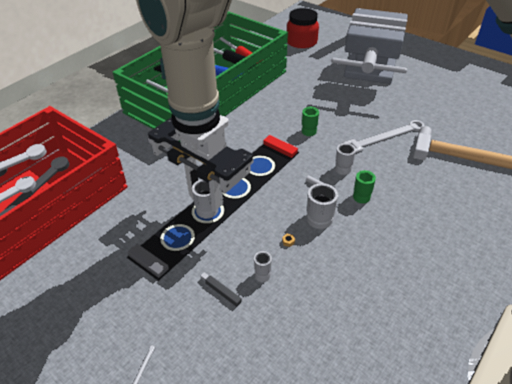

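```bash
python3 -m creep '[[0,0,0,0],[0,0,0,0],[0,0,0,0],[0,0,0,0],[0,0,0,0],[0,0,0,0],[-10,0,0,0],[-20,0,0,0],[-30,0,0,0],[-25,0,0,0]]' 100 25; python3 -m creep '[[0,-17,-5,0],[0,-17,-5,0],[0,-17,-5,0],[0,-17,-5,0],[0,-17,-5,0],[0,-17,-5,0],[0,-17,-5,0],[0,-17,-5,0],[0,-17,-5,0],[0,-17,-5,0]]';  python3 -m creep '[[0,0,0,0],[0,0,0,0],[20,0,0,0],[20,0,0,0],[20,0,0,0],[15,0,0,0],[10,0,0,0],[8,0,0,0],[0,0,0,0],[0,0,0,0]]'
python3 - <<'E'
from h import *
s=monitor.state();print(s["position"])
im=cams.camera("side")[:,:,::-1];cv2.imwrite("pics/s3.png",im)
im=cams.camera("top")[:,:,::-1];cv2.imwrite("pics/t3.png",im)
E
```

```text
time_s: 11.5
position: [0.6112, 0.0335, 0.1117]
ee_rot: [[0.001, 1.0, -0.001], [0.0, -0.001, -1.0], [-1.0, 0.001, -0.0]]
contact_force: [-0.7, 0.5, 0.2]
gripper_width: 0.0937
time_s: 12.75
position: [0.4406, 0.0839, 0.1107]
ee_rot: [[0.001, 1.0, -0.001], [0.001, -0.001, -1.0], [-1.0, 0.001, -0.001]]
contact_force: [-0.3, 0.7, -0.2]
gripper_width: 0.0943
time_s: 14.0
position: [0.4411, 0.0837, 0.0173]
ee_rot: [[0.001, 1.0, -0.001], [0.0, -0.001, -1.0], [-1.0, 0.001, -0.0]]
contact_force: [-0.3, 0.2, -0.4]
gripper_width: 0.094
[0.44110891 0.08372658 0.01725646]
```

View pics/s3.png

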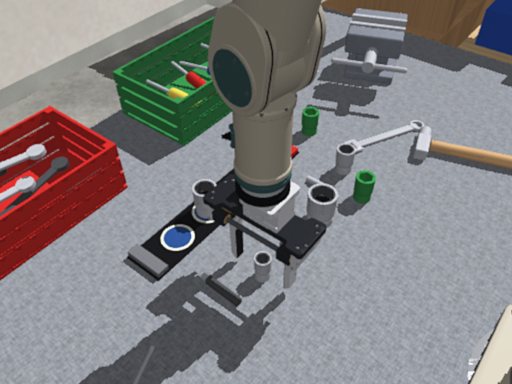

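View pics/t3.png

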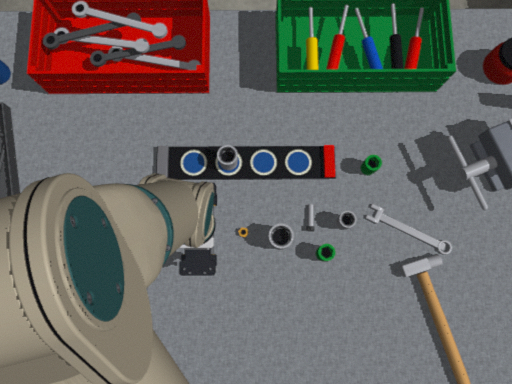

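c stands on mark2, with its rim at top (227,157). a is centred between the fingers at side (262,266). Next I lower the gripper and grip it.

```bash
python3 -m creep '[[2,0,0,0],[2,0,0,0],[0,0,0,0],[0,0,0,0],[0,0,0,0],[0,0,0,0],[0,0,0,0],[0,0,0,0],[0,0,0,0],[0,0,0,0]]' - ; python3 -m creep '[[0,0,0,0],[0,0,0,0],[0,0,0,0],[0,0,0,0],[0,0,0,0],[0,0,0,0],[0,0,0,0],[0,0,0,0],[0,0,0,0],[0,0,0,0]]' 0 25;python3 -m creep '[[0,0,0,0],[0,0,0,0],[-5,0,0,0],[-10,0,0,0],[-15,0,0,0],[-20,0,0,0],[-20,0,0,0],[-20,0,0,0],[-5,0,0,0],[0,0,0,0]]'
```

```text
time_s: 15.35
position: [0.4408, 0.0837, 0.0129]
ee_rot: [[-0.0, 1.0, -0.001], [0.0, -0.001, -1.0], [-1.0, -0.0, -0.0]]
contact_force: [-0.0, -0.2, 0.2]
gripper_width: 0.0941
time_s: 16.6
position: [0.4408, 0.0837, 0.013]
ee_rot: [[-0.0, 1.0, -0.001], [0.0, -0.001, -1.0], [-1.0, -0.0, -0.0]]
contact_force: [-0.7, -0.1, 0.0]
gripper_width: 0.0276
time_s: 17.85
position: [0.4408, 0.0839, 0.1082]
ee_rot: [[0.001, 1.0, -0.0], [0.0, -0.0, -1.0], [-1.0, 0.001, -0.0]]
contact_force: [0.5, 0.3, -1.3]
gripper_width: 0.028
```

```bash
python3 -m creep '[[0,9,11,0],[0,18,23,0],[0,18,23,0],[0,18,23,0],[0,18,23,0],[0,18,23,0],[0,18,23,0],[0,18,23,0],[0,18,23,0],[0,16,16,0]]'; python3 -m creep '[[0,0,0,0],[15,0,0,0],[15,0,0,0],[15,0,0,0],[15,0,0,0],[12,0,0,0],[8,0,0,0],[6,0,0,0],[0,0,0,0],[0,0,0,0]]'
```

```text
time_s: 19.1
position: [0.6097, -0.1304, 0.1068]
ee_rot: [[-0.001, 1.0, -0.003], [-0.001, -0.003, -1.0], [-1.0, -0.001, 0.001]]
contact_force: [0.2, 0.5, -1.0]
gripper_width: 0.0274
time_s: 20.35
position: [0.61, -0.1275, 0.0223]
ee_rot: [[0.001, 1.0, -0.001], [-0.0, -0.001, -1.0], [-1.0, 0.001, 0.0]]
contact_force: [-0.4, 0.1, -0.2]
gripper_width: 0.0276
```

```bash
python3 -m creep '[[1,0,0,0],[1,0,0,0],[1,0,0,0],[1,0,0,0],[1,0,0,0],[0.5,0,0,0],[0,0,0,0],[0,0,0,0],[0,0,0,0],[0,0,0,0]]'
python3 - <<'E'
from h import *
cv2.imwrite("pics/s4.png",cams.camera("side")[:,:,::-1])
E
```

```text
time_s: 21.6
position: [0.6097, -0.1274, 0.017]
ee_rot: [[0.0, 1.0, -0.001], [0.0, -0.001, -1.0], [-1.0, 0.0, -0.0]]
contact_force: [-2.1, 0.5, 5.6]
gripper_width: 0.0277
```

View pics/s4.png

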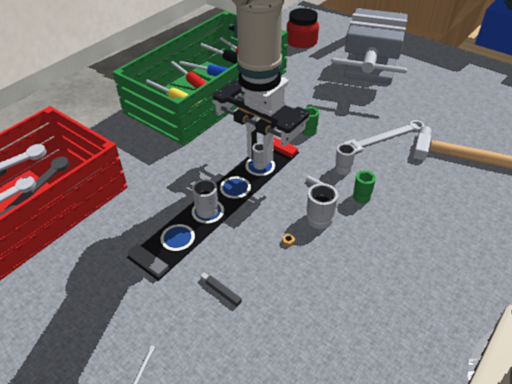

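```bash
python3 -m creep '[[0,0,0,0],[0,0,0,0],[0,0,0,0],[0,0,0,0],[0,0,0,0],[0,0,0,0],[-10,0,0,0],[-25,0,0,0],[-35,0,0,0],[-30,0,0,0]]' 100 25; python3 -m creep '[[0,-14,9,0],[0,-14,10,0],[0,-14,10,0],[0,-14,10,0],[0,-14,10,0],[0,-14,10,0],[0,-14,10,0],[0,-14,10,0],[0,-14,9,0],[0,-13,9,0]]';  python3 -m creep '[[0,0,0,0],[0,0,0,0],[20,0,0,0],[20,0,0,0],[20,0,0,0],[15,0,0,0],[10,0,0,0],[5,0,0,0],[0,0,0,0],[0,0,0,0]]'
python3 - <<'E'
from h import *
im=cams.camera("side")[:,:,::-1];cv2.imwrite("pics/s5.png",im)
im=cams.camera("top")[:,:,::-1];cv2.imwrite("pics/t5.png",im)
E
```

```text
time_s: 22.9
position: [0.6099, -0.1276, 0.1184]
ee_rot: [[0.001, 1.0, -0.001], [-0.0, -0.001, -1.0], [-1.0, 0.001, 0.0]]
contact_force: [0.7, 0.2, 1.1]
gripper_width: 0.0941
time_s: 24.15
position: [0.4697, -0.2249, 0.1165]
ee_rot: [[0.0, 1.0, -0.001], [0.0, -0.001, -1.0], [-1.0, 0.0, -0.0]]
contact_force: [-0.5, -0.4, 0.2]
gripper_width: 0.0943
time_s: 25.4
position: [0.471, -0.2246, 0.0269]
ee_rot: [[0.001, 1.0, -0.001], [-0.0, -0.001, -1.0], [-1.0, 0.001, 0.0]]
contact_force: [-0.1, -0.1, -0.0]
gripper_width: 0.0939
```

View pics/s5.png

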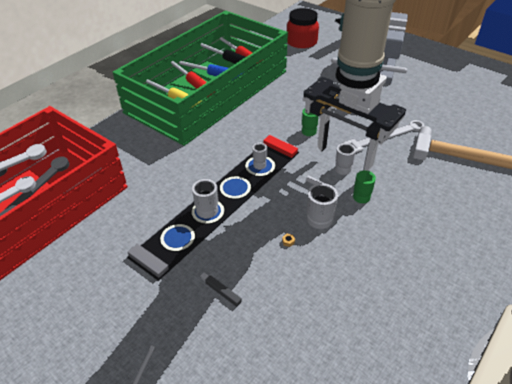

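View pics/t5.png

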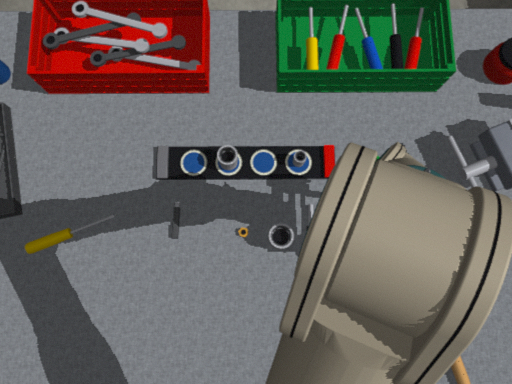

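a stands on mark4. b at side (345,158) is between the fingers, and the green socket is clear of them.

```bash
python3 -m creep '[[4,0,0,0],[4,0,0,0],[2,0,0,0],[0,0,0,0],[0,0,0,0],[0,0,0,0],[0,0,0,0],[0,0,0,0],[0,0,0,0],[0,0,0,0]]' - ; python3 -m creep '[[0,0,0,0],[0,0,0,0],[0,0,0,0],[0,0,0,0],[0,0,0,0],[0,0,0,0],[0,0,0,0],[0,0,0,0],[0,0,0,0],[0,0,0,0]]' 0 25;python3 -m creep '[[0,0,0,0],[0,0,0,0],[-5,0,0,0],[-10,0,0,0],[-15,0,0,0],[-20,0,0,0],[-20,0,0,0],[-20,0,0,0],[-5,0,0,0],[0,0,0,0]]'
```

```text
time_s: 26.75
position: [0.4706, -0.2243, 0.0165]
ee_rot: [[0.0, 1.0, -0.001], [-0.0, -0.001, -1.0], [-1.0, 0.0, 0.0]]
contact_force: [-0.1, -0.4, 0.4]
gripper_width: 0.0941
time_s: 28.0
position: [0.4704, -0.2243, 0.0165]
ee_rot: [[-0.0, 1.0, -0.001], [0.0, -0.001, -1.0], [-1.0, -0.0, -0.0]]
contact_force: [-0.8, 1.3, 1.2]
gripper_width: 0.0357
time_s: 29.25
position: [0.4708, -0.2242, 0.1119]
ee_rot: [[0.001, 1.0, -0.0], [-0.0, -0.0, -1.0], [-1.0, 0.001, 0.0]]
contact_force: [-0.1, -0.5, -3.9]
gripper_width: 0.0356
```

```bash
python3 -m creep '[[0,8,-10,0],[0,15,-20,0],[0,15,-20,0],[0,15,-20,0],[0,15,-20,0],[0,15,-20,0],[0,15,-20,0],[0,15,-20,0],[0,15,-17,0],[0,11.5,-10,0]]'; python3 -m creep '[[0,0,0,0],[15,0,0,0],[15,0,0,0],[15,0,0,0],[15,0,0,0],[12,0,0,0],[8,0,0,0],[6,0,0,0],[0,0,0,0],[0,0,0,0]]'
```

```text
time_s: 30.5
position: [0.6109, -0.0455, 0.1108]
ee_rot: [[-0.001, 1.0, 0.001], [0.001, 0.001, -1.0], [-1.0, -0.001, -0.001]]
contact_force: [-0.1, -0.3, -2.5]
gripper_width: 0.0356
time_s: 31.75
position: [0.6106, -0.0475, 0.0259]
ee_rot: [[0.001, 1.0, -0.001], [-0.0, -0.001, -1.0], [-1.0, 0.001, 0.0]]
contact_force: [-0.2, 1.9, -1.0]
gripper_width: 0.0357
```

```bash
python3 -m creep '[[1,0,0,0],[1,0,0,0],[1,0,0,0],[1,0,0,0],[1,0,0,0],[0.5,0,0,0],[0,0,0,0],[0,0,0,0],[0,0,0,0],[0,0,0,0]]'
python3 - <<'E'
from h import *
cv2.imwrite("pics/s6.png",cams.camera("side")[:,:,::-1])
E
```

```text
time_s: 33.0
position: [0.6102, -0.0474, 0.0205]
ee_rot: [[0.0, 1.0, -0.001], [0.0, -0.001, -1.0], [-1.0, 0.0, -0.0]]
contact_force: [-3.1, 0.2, 5.6]
gripper_width: 0.0358
```

View pics/s6.png

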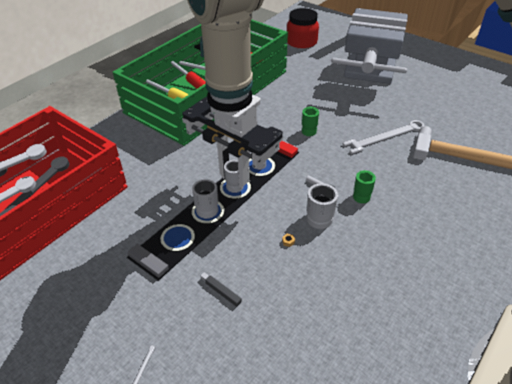

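b stands on mark3 at side (236,178). Now I release it and go for d.

```bash
python3 -m creep '[[0,0,0,0],[0,0,0,0],[0,0,0,0],[0,0,0,0],[0,0,0,0],[0,0,0,0],[-10,0,0,0],[-25,0,0,0],[-35,0,0,0],[-30,0,0,0]]' 100 25; python3 -m creep '[[0,-15,3,0],[0,-18,3,0],[0,-18,3,0],[0,-18,3,0],[0,-18,4,0],[0,-18,4,0],[0,-18,4,0],[0,-18,3,0],[0,-18,3,0],[0,-16,3,0]]';  python3 -m creep '[[0,0,0,0],[0,0,0,0],[20,0,0,0],[20,0,0,0],[20,0,0,0],[15,0,0,0],[8,0,0,0],[0,0,0,0],[0,0,0,0],[0,0,0,0]]'
python3 - <<'E'
from h import *
im=cams.camera("side")[:,:,::-1];cv2.imwrite("pics/s7.png",im)
E
```

```text
time_s: 34.3
position: [0.6105, -0.0476, 0.1219]
ee_rot: [[0.001, 1.0, -0.001], [-0.0, -0.001, -1.0], [-1.0, 0.001, 0.0]]
contact_force: [-0.1, -0.2, -0.2]
gripper_width: 0.0941
time_s: 35.55
position: [0.4349, -0.0805, 0.1207]
ee_rot: [[0.001, 1.0, -0.001], [0.0, -0.001, -1.0], [-1.0, 0.001, -0.0]]
contact_force: [-0.3, 0.5, -0.4]
gripper_width: 0.0939
time_s: 36.8
position: [0.4357, -0.0803, 0.0374]
ee_rot: [[0.001, 1.0, -0.0], [-0.0, -0.0, -1.0], [-1.0, 0.001, 0.0]]
contact_force: [-0.3, -0.1, -0.4]
gripper_width: 0.0938
```

View pics/s7.png

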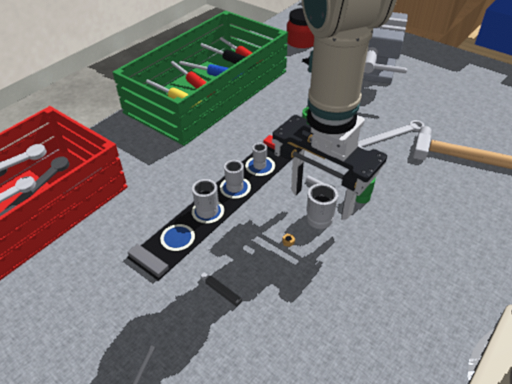

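d at side (321,205) is centred between the fingers.

```bash
python3 -m creep '[[6,0,0,0],[5,0,0,0],[3,0,0,0],[0,0,0,0],[0,0,0,0],[0,0,0,0],[0,0,0,0],[0,0,0,0],[0,0,0,0],[0,0,0,0]]' - ; python3 -m creep '[[0,0,0,0],[0,0,0,0],[0,0,0,0],[0,0,0,0],[0,0,0,0],[0,0,0,0],[0,0,0,0],[0,0,0,0],[0,0,0,0],[0,0,0,0]]' 0 30;python3 -m creep '[[0,0,0,0],[0,0,0,0],[-5,0,0,0],[-10,0,0,0],[-15,0,0,0],[-20,0,0,0],[-20,0,0,0],[-20,0,0,0],[-5,0,0,0],[0,0,0,0]]'
```

```text
time_s: 38.1
position: [0.4352, -0.0803, 0.023]
ee_rot: [[0.0, 1.0, -0.001], [0.0, -0.001, -1.0], [-1.0, 0.0, -0.0]]
contact_force: [-0.4, -0.2, 0.3]
gripper_width: 0.0939
time_s: 39.35
position: [0.4345, -0.0802, 0.0229]
ee_rot: [[-0.001, 1.0, -0.001], [0.0, -0.001, -1.0], [-1.0, -0.001, -0.0]]
contact_force: [-3.7, -1.1, 2.7]
gripper_width: 0.0516
time_s: 40.6
position: [0.4357, -0.0802, 0.1182]
ee_rot: [[0.001, 1.0, -0.0], [-0.0, -0.0, -1.0], [-1.0, 0.001, 0.0]]
contact_force: [0.1, -0.8, -4.6]
gripper_width: 0.0515
```

```bash
python3 -m creep '[[0,9,-10,0],[0,19,-21,0],[0,19,-21,0],[0,19,-21,0],[0,19,-21,0],[0,19,-21,0],[0,19,-21,0],[0,19,-21,0],[0,19,-21,0],[0,14,-16,0]]'; python3 -m creep '[[0,0,0,0],[15,0,0,0],[15,0,0,0],[15,0,0,0],[15,0,0,0],[12,0,0,0],[8,0,0,0],[6,0,0,0],[0,0,0,0],[0,0,0,0]]'
```

```text
time_s: 41.85
position: [0.6106, 0.1161, 0.1163]
ee_rot: [[-0.002, 1.0, 0.001], [0.0, 0.001, -1.0], [-1.0, -0.002, -0.0]]
contact_force: [-0.0, 0.0, -4.7]
gripper_width: 0.0517
time_s: 43.1
position: [0.6107, 0.1136, 0.0324]
ee_rot: [[0.001, 1.0, -0.001], [0.0, -0.001, -1.0], [-1.0, 0.001, -0.0]]
contact_force: [0.7, 0.7, -4.8]
gripper_width: 0.0515
```

```bash
python3 -m creep '[[1,0,0,0],[1,0,0,0],[1,0,0,0],[1,0,0,0],[1,0,0,0],[0.5,0,0,0],[0,0,0,0],[0,0,0,0],[0,0,0,0],[0,0,0,0]]'; python3 -m creep '[[0,0,0,0],[0,0,0,0],[0,0,0,0],[0,0,0,0],[0,0,0,0],[0,0,0,0],[-10,0,0,0],[-25,0,0,0],[-35,0,0,0],[-40,0,0,0]]' 100 25; python3 -m creep '[[-20,-10,-20,0],[-10,-10,-30,0],[0,-20,-30,0],[0,-20,-30,0],[0,-20,-30,0],[0,-20,-30,0],[0,-10,-30,0],[0,0,-30,0],[0,0,-20,0],[0,0,0,0]]'
python3 - <<'E'
from h import *
for n in("side","top"): cv2.imwrite(f"pics/{n}8.png",cams.camera(n)[:,:,::-1])
E
```

```text
time_s: 44.35
position: [0.6103, 0.1136, 0.027]
ee_rot: [[0.0, 1.0, -0.001], [0.0, -0.001, -1.0], [-1.0, 0.0, -0.0]]
contact_force: [-1.8, 0.3, 5.8]
gripper_width: 0.0516
time_s: 45.6
position: [0.61, 0.1135, 0.1378]
ee_rot: [[-0.001, 1.0, -0.001], [-0.0, -0.001, -1.0], [-1.0, -0.001, 0.0]]
contact_force: [0.7, 0.4, -0.0]
gripper_width: 0.0945
time_s: 46.85
position: [0.5002, 0.365, 0.1665]
ee_rot: [[0.0, 1.0, 0.002], [0.0, 0.002, -1.0], [-1.0, 0.0, -0.0]]
contact_force: [-0.0, -0.9, -0.1]
gripper_width: 0.094
```

View pics/side8.png

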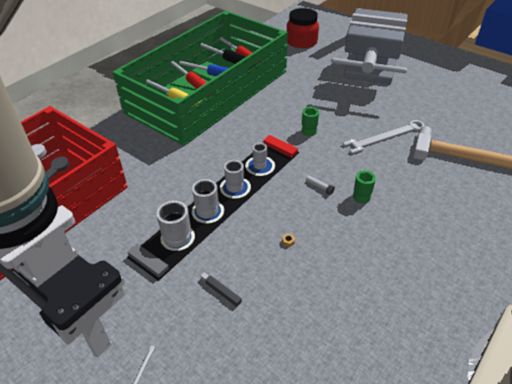

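View pics/top8.png

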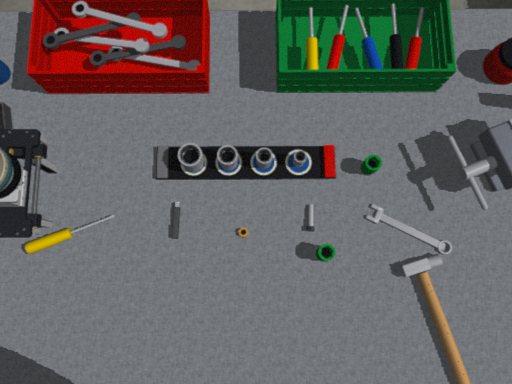

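All four stand in order on the strip. Now I'll check the centring, rim against mark within each camera.

Run:
```python
from h import *
H=dict(a=.052,b=.058,c=.064,d=.07)
M={"top":dict(d=(.6113,.1142),c=(.6111,.0342),b=(.6107,-.0461),a=(.6105,-.1258)),"side":dict(d=(.6098,.1129),c=(.6099,.0327),b=(.61,-.0479),a=(.6097,-.128))}
for n in M:
    im=cv2.imread(f"pics/{n}8.png");T=[]
    for k in "abcd":
        p=proj(n,[[*M[n][k],H[k]]])[0];hw={'a':10,'b':11,'c':13,'d':15}[k]+(3 if n=="side" else 0)
        for t in(125,140,155):
            r=rim(n,im,p,thr=t,hw=hw)
            if r:
                P=ray(n,r[0],H[k]);K,R,tt,_=cal(n);z=(R@P+tt)[2]
                print(n,k,t,"off mm",np.round((P[:2]-M[n][k])*1e3,1),"diam",np.round(r[1].max()*z/K[0,0]*1e3,1))
        c=np.round(p).astype(int);C=cv2.resize(im[c[1]-18:c[1]+18,c[0]-18:c[0]+18],(290,290),interpolation=cv2.INTER_CUBIC)
        q=((p-c+18+.5)*290/36).astype(int);cv2.drawMarker(C,tuple(int(v) for v in q),(0,0,255),0,14,1)
        rr=[proj(n,[[M[n][k][0]+ρ*np.cos(u),M[n][k][1]+ρ*np.sin(u),H[k]] for u in np.linspace(0,6.28,40)]) for ρ in[dict(a=.014,b=.018,c=.022,d=.026)[k]]][0]
        cv2.polylines(C,[((rr-c+18+.5)*290/36).astype(np.int32)],True,(0,0,255),1)
        T.append(C)
    cv2.imwrite(f"pics/chk_{n}.png",np.vstack([np.hstack(T[:2]),np.hstack(T[2:])]))
```

```text
top a 125 off mm [ -5.8 -14.6] diam 32.6
top b 125 off mm [1.  0.1] diam 36.9
top c 125 off mm [ 1.6 -0.6] diam 44.9
top d 125 off mm [ 1.6 -0.5] diam 52.9
top d 140 off mm [ 1.  -0.3] diam 51.0
side a 125 off mm [22.2  4.5] diam 102.2
side a 140 off mm [ 47.6 -90.4] diam 193.0
side b 125 off mm [15.3 -1.3] diam 80.7
side b 140 off mm [16.3 -0.5] diam 82.5
side b 155 off mm [ 2.1 -1.5] diam 37.6
side c 125 off mm [16.6  0. ] diam 89.4
side c 140 off mm [17.3  1.5] diam 90.9
side c 155 off mm [ 2.4 -0.8] diam 45.4
side d 125 off mm [15.1 -1. ] diam 91.0
side d 140 off mm [15.8 -0.8] diam 92.1
side d 155 off mm [ 1.7 -0. ] diam 54.8
```

View pics/chk_top.png

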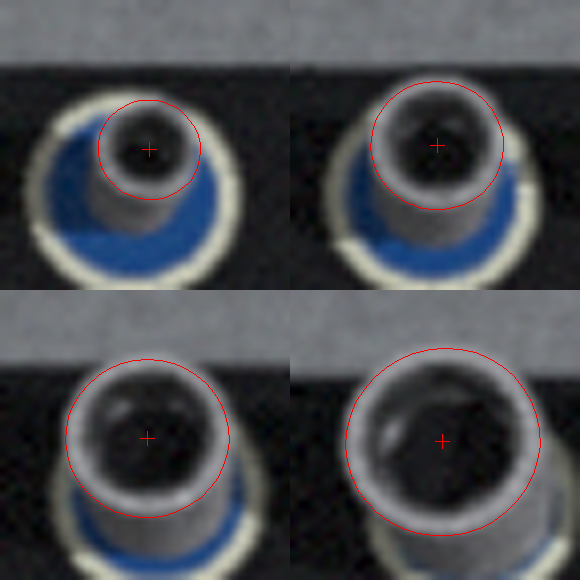

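View pics/chk_side.png

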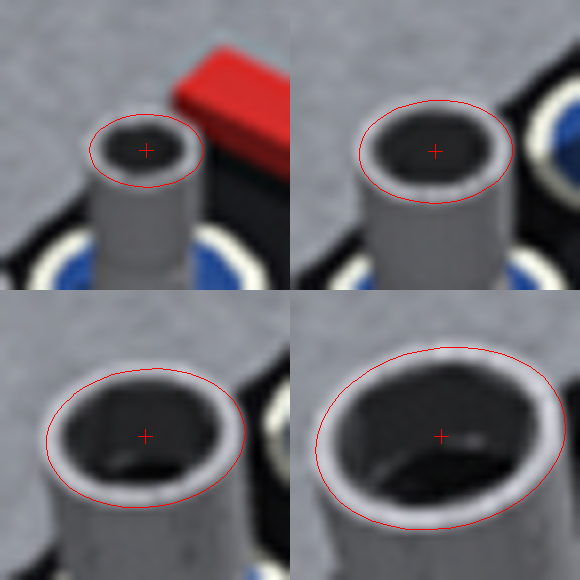

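Everything stands within about 1–2 mm of its mark's centre, so I'm handing in.

```bash
python3 -c "
from plant import env,monitor
s=monitor.state();print(s['time_s'],abs(s['qvel']).max());print(env.hand_in())"
```

```text
46.95 0.7232118226100511
the job is handed in; nothing more can be done
None
```

I placed all four sockets upright on the strip, smallest to largest from the red end: a on mark4, b on mark3, c on mark2 and d on mark1 at the grey end. I handed in at 46.95 s. The gripper was open and about 0.27 m from the nearest socket, and the green look-alikes were left where they were.

- **Upright and in order:** the last top and side pictures show all four standing, mouth up, in the right order.
- **Centring of b, c and d:** the rim fits put them 1–2.6 mm from their marks' centres. The cameras are calibrated to about 2 mm.
- **Centring of a:** the automatic rim fit failed in both views because it picked up the surroundings. I checked it by eye against the expected rim outline, which it matched closely in both pictures.
- **Rim fits not used:** some side-view fits for the other sockets also failed, giving impossible diameters, so I left them out.
- **Forces:** the highest reading I saw at the end of a move was about 6 N. I did not see the peaks within moves.

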